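# Fill the chiller well with cold sticks

## Robot

A 7-joint arm with a two-finger parallel gripper is mounted at the origin on the work surface. World frame = base frame: x ahead of the robot, y to its left, z up, the work surface at z = 0. Lengths are in m, angles in degrees, forces in N, time in s.
With the tool pointing down it reaches from about 0.4 to 0.875 m from the base axis. Payload 6.5 kg.
Tool frame: the origin (TCP) lies midway between the tips of the shut fingers; the grasp point (between the pads) lies 19 mm behind it; z points along the fingers, x is the direction in which the jaws open and shut, and the axes are right-handed (so a half turn about z gives the same grasp; the last joint's range is limited). The gripper opens to 85 mm and grips with 20 to 120 N. Pads are 22 mm wide; open, the fingers measure 114 mm over their backs; the gripper's body (76 mm by 85 mm) begins 54 mm behind the grasp point. The pads swing forward as they close: fully open they stand 13 mm farther back than shut.
Start: joints at [62.67, 30.733, -0.252, 88.115, 0.149, 61.152, -4.079], TCP at [0.26, -0.596, 0.231] pointing down, gripper open.
Joint ranges: [-154.64, 154.64], [-21.42, 123.67], [-72.66, 72.17], [13.99, 137.28], [-74.86, 254.86], [10.95, 109.41], [-158.01, 158.01]. Speed limits (degrees/s): [136.94, 136.94, 180, 180, 180, 180, 180].

## Interface

Orientations are given as a 3x3 rotation matrix whose columns are the frame's x, y, z axes.
In Python, from plant import telemetry, read_camera, arm gives the robot as it stands.
- The arm moves only by the shell command python3 -m creep 'ROWS' [FORCE]. ROWS is JSON, a list of rows, each an object of numbers: "dx", "dy", "dz": the shift along the world's x, y, z in mm; "turn": the turn about the world's z in rad; "fingers": the opening, from 0 (shut) to 1 (fully open). In form: [{"dx": .., "dy": .., "dz": .., "turn": .., "fingers": ..}, ...]. A call has 1 to 10 rows; each row shifts and turns the commanded pose from where the row before left it; what a row does not reach is not made up. A row lasts 1/10 s, in which the tool goes at most 50 mm and 8.59 degrees, less where a joint would pass 70% of its speed; a pose out of reach is approached as far as the arm can. A call is refused whole if a number of a shift passes 50 or a number of a turn 0.15, either way. A call with a gripper value outside its range is refused whole. The fingers move at their own pace and stop on an object; FORCE is the grip in N (left out, the last holds). Time passes only in rows, so rows that do not move let the fingers close. It gives the time, the measured TCP pose, the force and the opening at its end, in the units of the state.
- telemetry.read_state(): the state, without advancing time (a new reading comes with each control period).
- read_camera(name): name is "scene" or "top" or "wrist"; returns a dict with "pixels" (480x640x3 uint8, red, green, blue), "fx", "fy", "cx", "cy" (pixels), "pose" (4x4, takes a point from camera to world coordinates); the wrist camera has in their place "hand_eye" (4x4, takes a point from camera to tool coordinates, whose origin is the TCP and whose axes are the tool frame's). Camera axes: x right, y down, z forward; pixel columns grow to the right and rows downward; lengths in m; the calibration is good to about 2 mm. A picture is of the moment at which its call begins: read the wrist's pose just before it. There is no depth.
- arm.job_done(): hands the job in, once; it reports no verdict.
The state is a dict: "clock": time; "joint_positions": joint angles; "joint_vel": joint speeds; "tau": joint torques, N m; "ee_pos": TCP position; "tool_rot": TCP orientation; "force": force on the tool from outside, world axes, zero at the start; "torque": the same for the moment, N m; "width": finger opening in m.
Only numpy, scipy, OpenCV 4.12 (cv2) and the standard library are available. Lean on these libraries where they do the work, as an engineer would, in place of code of your own. Each camera call takes 0.05 s, during which the arm holds its last target. There are 200 camera calls.

## Task

Fill the leaning well of the chiller with all seven steel cold sticks: stand the one that has slumped in it straight again and pack the two spares from the clear drying stand in above it, foot first and handle out, until all seven stand side by side fully home on the well's floor, none slumped. Lower the spares in, do not let them drop, and leave the other tools in the stand and the things on the table where they are.

Things in the scene. Friction and masses are not known exactly. Their poses are not given: they have to be found in the camera images.
- dock: Bench-top chiller, fixed, 270 x 190 mm, 180 mm high at its back, white. Base 34 mm high with a black touch panel at the front; a white block 150 x 170 mm with a slanting grey deck carries the round well, which leans to the front. Origin: underside, on the table, 66 mm straight below the centre of the well's floor; -x to the front, z up.
- well: Round aluminium-lined blind hole in the chiller, 112 mm in diameter, 80 mm deep, flat floor, leaning 30 degrees from vertical with its mouth to the front. Origin: centre of its floor; z out along the axis; x uphill, to the higher, far side of the deck; y across, level. A stick that is home stands on the floor, parallel to z, with 10 mm of its head and all its handle out of the mouth.
- well_centre (a point): Centre of the well's mouth, 80 mm from the floor; axes as the well. Seven sticks fit only as one in the middle and six round it (about 37 mm from the axis), with 4 mm to spare across. Those inside are loose: they yield sideways to a few newtons. Four stand at the lower side; the middle one has slumped on them, its foot still out in the free space.
- stand: Clear acrylic drying stand, fixed, 170 x 170 mm, 64 mm high: base plate 8 mm thick, top plate 8 mm thick with four through holes of 41 mm at x, y = +-37.5 mm. Origin: centre of its underside, z up. Two spare cold sticks, a globe wand and a disc wand stand in its holes on the base plate, in any order.
- stick1_mid (a point): Steel cold stick, 160 mm, one of the five already in the well. Head 36 mm in diameter, 90 mm long, domed foot (radius 18, middle 20 mm flat) and shoulder; then a straight handle 13 mm in diameter, 70 mm long, round end. 0.15-0.27 kg. Point: on its axis, 80 mm from the foot and 80 mm from the handle's end; z points to the handle's end.
- stick2_mid (a point): Steel cold stick, 160 mm, one of the five already in the well. Head 36 mm in diameter, 90 mm long, domed foot (radius 18, middle 20 mm flat) and shoulder; then a straight handle 13 mm in diameter, 70 mm long, round end. 0.15-0.27 kg. Point: on its axis, 80 mm from the foot and 80 mm from the handle's end; z points to the handle's end.
- stick3_mid (a point): Steel cold stick, 160 mm, one of the five already in the well. Head 36 mm in diameter, 90 mm long, domed foot (radius 18, middle 20 mm flat) and shoulder; then a straight handle 13 mm in diameter, 70 mm long, round end. 0.15-0.27 kg. Point: on its axis, 80 mm from the foot and 80 mm from the handle's end; z points to the handle's end.
- stick4_mid (a point): Steel cold stick, 160 mm, one of the five already in the well. Head 36 mm in diameter, 90 mm long, domed foot (radius 18, middle 20 mm flat) and shoulder; then a straight handle 13 mm in diameter, 70 mm long, round end. 0.15-0.27 kg. Point: on its axis, 80 mm from the foot and 80 mm from the handle's end; z points to the handle's end.
- stick5_mid (a point): Steel cold stick, 160 mm, one of the five already in the well. Head 36 mm in diameter, 90 mm long, domed foot (radius 18, middle 20 mm flat) and shoulder; then a straight handle 13 mm in diameter, 70 mm long, round end. 0.15-0.27 kg. Point: on its axis, 80 mm from the foot and 80 mm from the handle's end; z points to the handle's end.
- stick6_mid (a point): Steel cold stick, 160 mm, one of the two spares, upright in the stand, handle up. Head 36 mm in diameter, 90 mm long, domed foot (radius 18, middle 20 mm flat) and shoulder; then a straight handle 13 mm in diameter, 70 mm long, round end. 0.15-0.27 kg. Point: on its axis, 80 mm from the foot and 80 mm from the handle's end; z points to the handle's end.
- stick7_mid (a point): Steel cold stick, 160 mm, one of the two spares, upright in the stand, handle up. Head 36 mm in diameter, 90 mm long, domed foot (radius 18, middle 20 mm flat) and shoulder; then a straight handle 13 mm in diameter, 70 mm long, round end. 0.15-0.27 kg. Point: on its axis, 80 mm from the foot and 80 mm from the handle's end; z points to the handle's end.
- globe_wand: stays in the stand: white handle 35 mm in diameter standing in a hole, glass ball of 50 mm on top, 144 mm long; origin at its underside
- disc_wand: stays in the stand: white handle 35 mm in diameter standing in a hole, flat steel disc of 52 mm on top, 114 mm long; origin at its underside
- gel_bottle: clear gel bottle, 60 mm in diameter, 140 mm tall, behind the stand (on its +x side); origin at its underside
- cream_jar: amber jar with a metal lid, 64 mm in diameter, 50 mm tall, behind the stand (on its +x side); origin at its underside
- handpiece: grey handpiece lying on the table, about 150 x 56 x 46 mm; origin at its underside
- spatula: white spatula lying on the table, 170 mm long; origin at its underside
There are look-alikes about, which are no part of the job. What is shaped like the part that bears stick1_mid but green or red is not meant.

How it is judged (in metres and radians):
At the end, for the whole second after the job is handed in: All seven sticks stand home in the well: each centre is within 50 mm of the mouth's centre, 70 to 85 mm above the well's floor (80 when home) and the stick's axis within 15 degrees of the well's, handle out; the two spares are at rest (z of stick1_mid in the frame of well between 0.07 and 0.085 m and distance between each of stick1_mid, stick2_mid, stick3_mid, stick4_mid, stick5_mid, stick6_mid, stick7_mid and well_centre below 0.05 m and angle between the z axis of each of stick1_mid, stick2_mid, stick3_mid, stick4_mid, stick5_mid, stick6_mid, stick7_mid and the z axis of well, either way round below 0.26 rad and angle between each of stick1_mid, stick2_mid, stick3_mid, stick4_mid, stick5_mid, stick6_mid, stick7_mid's own z axis and vertical below 1.2 rad and z of stick2_mid in the frame of well between 0.07 and 0.085 m and z of stick3_mid in the frame of well between 0.07 and 0.085 m and z of stick4_mid in the frame of well between 0.07 and 0.085 m and z of stick5_mid in the frame of well between 0.07 and 0.085 m and z of stick6_mid in the frame of well between 0.07 and 0.085 m and z of stick7_mid in the frame of well between 0.07 and 0.085 m and linear speed of each of stick6, stick7 below 0.03 m/s); the robot touches nothing.
It fails at once if a spare stick moves faster than 0.6 m/s at or in the well (dropped) ((distance between stick6_mid and well_centre below 0.1 m and linear speed of stick6 above 0.6 m/s) or (distance between stick7_mid and well_centre below 0.1 m and linear speed of stick7 above 0.6 m/s)).
It fails at once if a bystander is moved more than 40 mm (distance of any of globe_wand, disc_wand, gel_bottle, cream_jar, handpiece, spatula from where it was at the start of the episode above 0.04 m).
It also fails if it takes over 70 s, if anything falls off the work surface, if the arm or the gripper's body presses on something with over 40 N, if the wrist force passes 120 N, or if a joint passes its speed limit or range.

## Working session

There is one attempt and no reset: what is moved stays moved. The work goes in short steps, Python scripts to look and compute and a shell command to move; the robot and the scene stay as the last step left them, time stands still between calls to the robot, and variables do not carry over. Pictures are saved under pics/ and viewed, about 8 in all and at most 12, crops included, and the job is handed in when it is done.

```bash
ls; mkdir -p pics
cat > h.py <<'E'
import numpy as np, cv2
from plant import telemetry, read_camera, arm
def snap(n,f):
    s=telemetry.read_state(); c=read_camera(n); 
    if n=='wrist':
        T=np.eye(4);T[:3,:3]=s['tool_rot'];T[:3,3]=s['ee_pos'];c['pose']=T@np.array(c['hand_eye'])
    cv2.imwrite(f'pics/{f}.png',c['pixels'][:,:,::-1]); np.savez(f'pics/{f}.npz',**{k:np.array(c[k]) for k in('pixels','fx','fy','cx','cy','pose')}); return c
def load(f): return dict(np.load(f'pics/{f}.npz'))
def ray(c,u,v):
    P=np.array(c['pose']); d=P[:3,:3]@np.array([(u-c['cx'])/c['fx'],(v-c['cy'])/c['fy'],1]); return P[:3,3],d/np.linalg.norm(d)
def onz(c,u,v,z):
    o,d=ray(c,u,v); return o+d*(z-o[2])/d[2]
def proj(c,p):
    P=np.array(c['pose']); q=P[:3,:3].T@(np.asarray(p)-P[:3,3]); return np.array([c['fx']*q[0]/q[2]+c['cx'],c['fy']*q[1]/q[2]+c['cy']])
def tri(rs):
    A=0;b=0
    for o,d in rs:
        M=np.eye(3)-np.outer(d,d);A=A+M;b=b+M@o
    return np.linalg.solve(A,b)
E
python3 - <<'E'
from h import *
for n in('scene','top'):
    c=snap(n,n+'0'); print(n,c['fx'],c['cx'],np.round(c['pose'],3).tolist())
s=telemetry.read_state();print(s)
E
```

```text
pics
scene 527.0441825864295 323.3734753400218 [[-0.773, 0.55, -0.316, 0.902], [0.634, 0.668, -0.389, 0.445], [-0.002, -0.501, -0.865, 1.107], [0.0, 0.0, 0.0, 1.0]]
top 608.846488709796 326.81191858649584 [[-0.011, -0.995, 0.098, 0.395], [-1.0, 0.01, -0.016, 0.012], [0.015, -0.098, -0.995, 1.584], [0.0, 0.0, 0.0, 1.0]]
{'clock': 0.1, 'joint_positions': array([62.67133891, 30.77582602, -0.254839  , 88.16465593,  0.14734784,
       61.15048661, -4.07872885]), 'joint_vel': array([ 0.01088624, -0.050296  , -0.0194859 , -0.09222236,  0.06689322,
        0.1088813 ,  0.01965384]), 'tau': array([ 1.90827319e-03, -5.84571540e+01,  1.05178200e+00, -2.59780169e+01,
        1.26359321e-02,  4.55770525e-03, -7.62899759e-06]), 'ee_pos': array([ 0.25933337, -0.59541099,  0.23047299]), 'tool_rot': array([[ 3.99391621e-01, -9.16780141e-01, -7.10967899e-04],
       [-9.16779056e-01, -3.99392245e-01,  1.41337673e-03],
       [-1.57971079e-03,  8.73096545e-05, -9.99998748e-01]]), 'force': array([ 0.80273957,  0.08341148, -0.46065621]), 'torque': array([ 0.04895915, -0.01700304, -0.00881427]), 'width': 0.08555765662299673}
```

View pics/scene0.png

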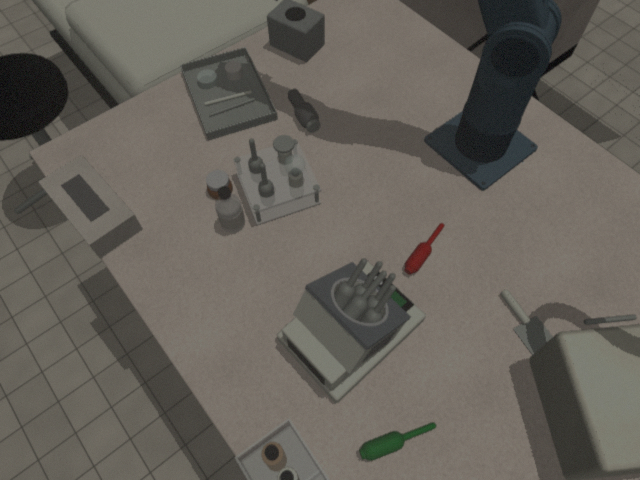

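View pics/top0.png

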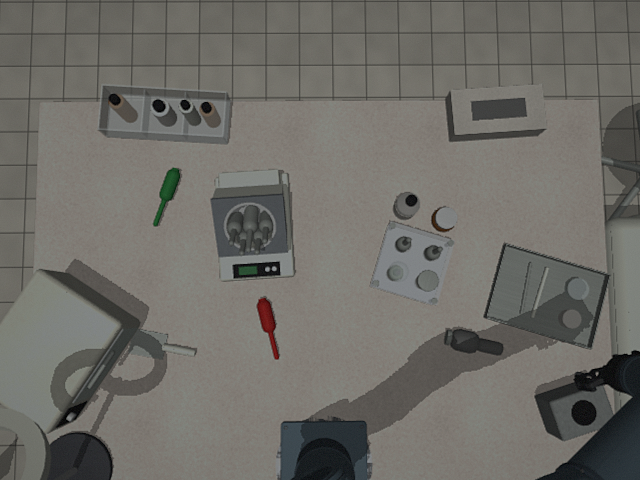

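Run:
```python
from h import *
a=load('top0')['pixels'][:,:,::-1]; b=load('scene0')['pixels'][:,:,::-1]
def cr(i,x,y,w,h,k): 
    j=cv2.resize(i[y:y+h,x:x+w],None,fx=k,fy=k,interpolation=cv2.INTER_CUBIC); return cv2.convertScaleAbs(j,alpha=1.5)
m=np.vstack([np.hstack([cr(a,200,160,100,75+25-25,4),cr(a,360,190,100,75,4)][:2]) if 0 else np.hstack([cr(a,200,165,100,75,4),cr(a,365,180,100,75,4) if 0 else cr(a,365,217,100,75,4)]), np.hstack([cr(b,310,250,100,75,4),cr(b,230,130,100,75,4)])])
cv2.imwrite('pics/crop0.png',m)
```

```text
(no output)
```

View pics/crop0.png

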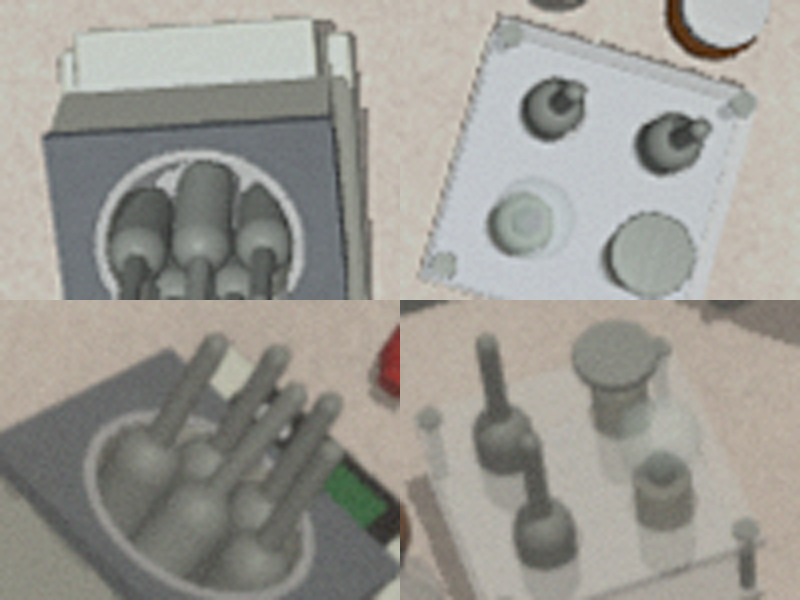

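Run:
```python
from h import *
T=load('top0');S=load('scene0')
for nm,u,v in(('A',(408,240.5),(262.5,164.5)),('B',(440,249),(251.8,140))):
    print(nm,onz(T,*u,.168).round(4),onz(S,*v,.168).round(4),tri([ray(T,*u),ray(S,*v)]).round(4))
for c,(x,y),box in((T,(218,210),(195,160,105,125)),(S,(330,285),(270,240,160,160))):
    hsv=cv2.cvtColor(c['pixels'],cv2.COLOR_RGB2HSV); lab=cv2.cvtColor(c['pixels'],cv2.COLOR_RGB2LAB)
    p=lab[y-1:y+2,x-1:x+2].reshape(-1,3).mean(0); print('deck',p,c['pixels'][y,x])
    x0,y0,w,h=box
    d=np.abs(cv2.GaussianBlur(lab,(0,0),.8)[y0:y0+h,x0:x0+w].astype(float)-p)
    m=((d[...,0]<16)&(d[...,2]<5)&(d[...,1]<5)).astype(np.uint8)*255
    j=cv2.resize(c['pixels'][y0:y0+h,x0:x0+w,::-1],None,fx=3,fy=3,interpolation=cv2.INTER_CUBIC)
    mm=cv2.cvtColor(cv2.resize(m,None,fx=2.,fy=2.),cv2.COLOR_GRAY2BGR)
    o=np.zeros((500,800,3),np.uint8); o[:j.shape[0],:j.shape[1]]=cv2.convertScaleAbs(j,alpha=1.4); o[:mm.shape[0],480:480+mm.shape[1]]=mm[:,:320]
    cv2.imwrite(f'pics/m{x}.png',o)
a=np.vstack([cv2.imread('pics/m218.png')[:380],cv2.imread('pics/m330.png')]);cv2.imwrite('pics/m.png',a[:, :800]);print(a.shape)
```

```text
A [ 0.5506 -0.2013  0.168 ] [ 0.5522 -0.1995  0.168 ] [ 0.5509 -0.2018  0.1646]
B [ 0.5298 -0.276   0.168 ] [ 0.5298 -0.272   0.168 ] [ 0.5292 -0.2759  0.1644]
deck [ 82.66666667 127.33333333 126.        ] [72 77 78]
deck [ 75.22222222 127.33333333 128.        ] [70 69 70]
(880, 800, 3)
```

```bash
python3 -c "
import cv2;a=cv2.imread('pics/m.png');cv2.imwrite('pics/m_.png',cv2.resize(a,None,fx=.68,fy=.68,interpolation=cv2.INTER_AREA))"
```

```text
(no output)
```

View pics/m_.png

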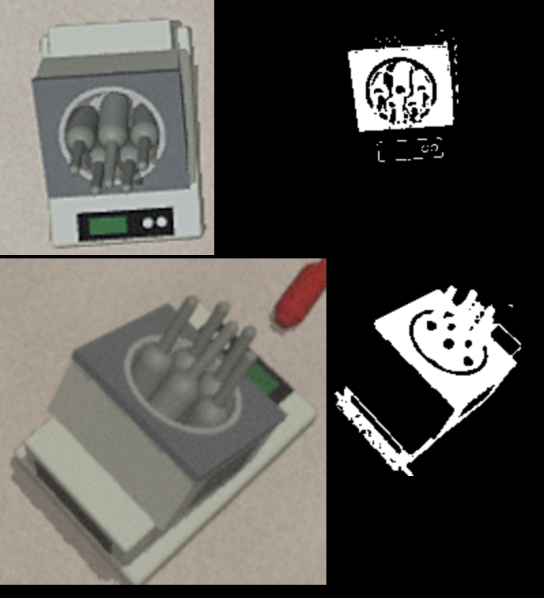

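Run:
```python
from h import *
T=load('top0');S=load('scene0')
f=lambda x,y:(195+x/2.04,160+y/2.04)
a=onz(T,*f(57,246),.034);b=onz(T,*f(203,238),.034);d=a-b;print('front',a.round(4),b.round(4),np.linalg.norm(d),np.degrees(np.arctan2(-d[0],d[1])))
# deck hole contour, ellipse fit robust
for c,(x,y),box in((T,(218,210),(195,160,105,100)),(S,(330,285),(270,240,160,130))):
    lab=cv2.GaussianBlur(cv2.cvtColor(c['pixels'],cv2.COLOR_RGB2LAB),(0,0),.7).astype(float);p=lab[y,x];x0,y0,w,h=box
    d=np.abs(lab-p)[y0:y0+h,x0:x0+w]; m=((d[...,0]<13)&(d[...,1:]<5).all(-1)).astype(np.uint8)
    n,l=cv2.connectedComponents(m,connectivity=4); k=l[y-y0,x-x0]; reg=(l==k).astype(np.uint8)
    cs,hr=cv2.findContours(reg,cv2.RETR_CCOMP,cv2.CHAIN_APPROX_NONE)
    hs=[q for q,r in zip(cs,hr[0]) if r[3]>=0]; H=max(hs,key=cv2.contourArea)
    P=H[:,0].astype(np.float32); best=None; rng=np.random.default_rng(0)
    for i in range(3000):
        q=P[rng.choice(len(P),6,False)]
        e=cv2.fitEllipse(q); 
        if not(30<e[1][0]<90 and 30<e[1][1]<100): continue
        t=np.radians(e[2]); R=np.array([[np.cos(t),np.sin(t)],[-np.sin(t),np.cos(t)]]); z=(P-e[0])@R.T/(np.array(e[1])/2)
        n=(abs(np.linalg.norm(z,axis=1)-1)<.025).sum()
        if best is None or n>best[0]: best=(n,e)
    print(best,len(P), onz(c,best[1][0][0]+x0,best[1][0][1]+y0,.1353).round(4))
    c['el']=(best[1][0][0]+x0,best[1][0][1]+y0)
print('tri',tri([ray(T,*T['el']),ray(S,*S['el'])]).round(4))
```

```text
front [0.4673 0.2519 0.034 ] [0.4754 0.0702 0.034 ] 0.18184045366783047 2.5484271277506845
(np.int64(110), ((54.35001754760742, 66.14743041992188), (49.91451644897461, 54.33415603637695), 102.49923706054688)) 261 [0.5923 0.1738 0.1353]
(np.int64(103), ((89.68115234375, 60.92061233520508), (43.356388092041016, 64.81420135498047), 123.0009994506836)) 213 [0.5903 0.1743 0.1353]
tri [0.5915 0.1742 0.1373]
```

```bash
python3 - <<'E'
from h import *
T=load('top0');S=load('scene0')
print(tri([ray(T,249.4,251.7),ray(S,384.2,273.7)]).round(4), onz(T,249.4,251.7,.19).round(4))
E
python3 -m creep '[{"dx":20,"dy":40,"dz":25,"turn":-0.122},{"dx":20,"dy":40,"dz":25,"turn":-0.122},{"dx":20,"dy":40,"dz":25,"turn":-0.122},{"dx":20,"dy":40,"dz":25},{"dx":20,"dy":40},{"dx":20,"dy":40},{"dx":20,"dy":40},{"dx":20,"dy":40},{"dx":15,"dy":40},{"dx":15,"dy":40}]' 20
```

```text
[0.5269 0.1705 0.1702] [0.5257 0.1675 0.19  ]$[0]: bad value
```

```bash
python3 -m creep '[{"dx":15,"dy":40},{"dx":15,"dy":40},{"dx":10,"dy":40},{"dx":10,"dy":40},{"dx":5,"dy":40},{"dx":5,"dy":40},{"dx":0,"dy":40},{"dx":0,"dy":40},{"dx":0,"dy":40},{"dx":0,"dy":0}]'
python3 - <<'E'
from h import *
snap('wrist','w1');i=load('w1')['pixels'][:,:,::-1];cv2.imwrite('pics/w1b.png',cv2.convertScaleAbs(i,alpha=1.4));s=telemetry.read_state();print(s['ee_pos'],s['tool_rot'][:,0])
E
```

```text
[ 0.25936907 -0.59549297  0.23062852] [ 0.39940492 -0.91677369 -0.00130472]$[0]: bad value
```

View pics/w1b.png

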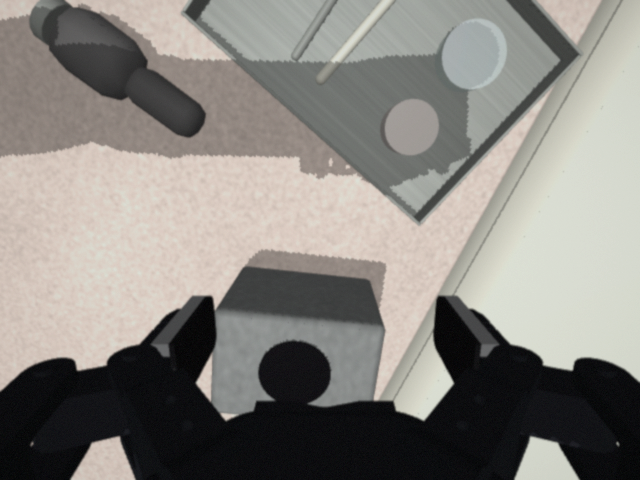

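```bash
python3 -m creep '[{"dx":20,"dy":40,"dz":25,"turn":-0.122,"fingers":1},{"dx":20,"dy":40,"dz":25,"turn":-0.122,"fingers":1},{"dx":20,"dy":40,"dz":25,"turn":-0.122,"fingers":1},{"dx":20,"dy":40,"dz":25,"turn":0,"fingers":1},{"dx":20,"dy":40,"dz":0,"turn":0,"fingers":1},{"dx":20,"dy":40,"dz":0,"turn":0,"fingers":1},{"dx":20,"dy":40,"dz":0,"turn":0,"fingers":1},{"dx":20,"dy":40,"dz":0,"turn":0,"fingers":1},{"dx":15,"dy":40,"dz":0,"turn":0,"fingers":1},{"dx":15,"dy":40,"dz":0,"turn":0,"fingers":1}]' 20
```

```text
clock: 1.15
ee_pos: [0.4479, -0.198, 0.3288]
tool_rot: [[0.045, -0.999, -0.0], [-0.999, -0.045, -0.0], [0.0, 0.0, -1.0]]
force: [0.3, -0.6, -0.1]
width: 0.0853
```

```bash
python3 -m creep '[{"dx":15,"dy":40,"dz":0,"turn":0,"fingers":1},{"dx":15,"dy":40,"dz":0,"turn":0,"fingers":1},{"dx":10,"dy":40,"dz":0,"turn":0,"fingers":1},{"dx":10,"dy":40,"dz":0,"turn":0,"fingers":0.7},{"dx":5,"dy":40,"dz":0,"turn":0,"fingers":0.4},{"dx":5,"dy":40,"dz":0,"turn":0,"fingers":0.33},{"dx":0,"dy":40,"dz":0,"turn":0,"fingers":0.33},{"dx":0,"dy":40,"dz":0,"turn":0,"fingers":0.33},{"dx":0,"dy":20,"dz":0,"turn":0,"fingers":0.33},{"dx":0,"dy":0,"dz":0,"turn":0,"fingers":0.33}]'
python3 - <<'E'
from h import *
snap('wrist','w2');i=load('w2')['pixels'][:,:,::-1];cv2.imwrite('pics/w2b.png',cv2.convertScaleAbs(i,alpha=1.4));s=telemetry.read_state();print(s['ee_pos'],s['tool_rot'][:,0],s['width'])
E
```

```text
clock: 2.15
ee_pos: [0.5068, 0.1442, 0.3287]
tool_rot: [[0.051, -0.999, -0.001], [-0.999, -0.051, 0.002], [-0.002, 0.001, -1.0]]
force: [0.3, 0.1, 0.4]
width: 0.0283
[0.50719003 0.14150306 0.32862082] [ 4.78285562e-02 -9.98855548e-01 -1.54381188e-04] 0.028283972721554626
```

View pics/w2b.png

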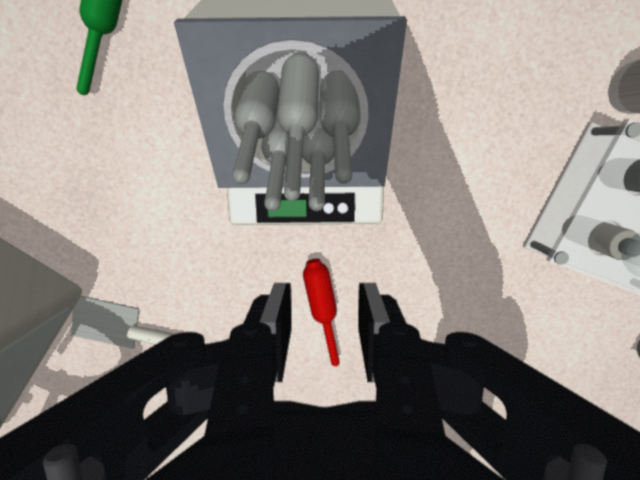

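```bash
cat >> h.py <<'E'
psi=np.radians(2.6); c_,s_=np.cos(psi),np.sin(psi)
W=np.array([[.866*c_,.866*s_,.5],[-s_,c_,0],[-.5*c_,-.5*s_,.866]]) # rows x,y,z
M0=np.array([.5915,.174,.1355])
def well(p): return (W@(np.asarray(p)-M0)+[0,0,.08])*1000
def world(q): return W.T@(np.asarray(q)/1000-[0,0,.08])+M0
E
python3 - <<'E'
from h import *
T=load('top0');S=load('scene0');w=load('w2')
for u in[(292,193)]:
    p=tri([ray(T,249.4,251.7),ray(S,384.2,273.7),ray(w,*u)]);print('tip',p.round(4),well(p).round(1),[np.round(proj(c,p),1) for c in(T,S,w)])
# rays intersect with plane y_w = tip y
y=well(p)[1]
for u in[(292,193),(296,150),(298,130),(300,57)]:
    o,d=ray(w,*u); t=(y/1000-W[1]@(o-M0))/(W[1]@d); print(u,(o+t*d).round(4),well(o+t*d).round(1))
print('well pose check: mouth centre, rim pts in w2',[proj(w,world(q)).round(1) for q in((0,0,80),(56,0,80),(0,56,80),(0,-56,80),(-32,18.5,160),(-32,-18.5,160),(0,37,160),(0,-37,160),(0,0,160))])
E
```

```text
tip [0.528  0.1711 0.1708] [-37.4   0.  142.4] [array([248.7, 251.5]), array([383.5, 274. ]), array([293.1, 195.3])]
(292, 193) [0.5312 0.1713 0.1805] [-29.7   0.  149.1]
(296, 150) [0.5633 0.1727 0.1336] [-25.4   0.   92.5]
(298, 130) [0.5811 0.1735 0.1057] [-23.9   0.   59.4]
(300, 57) [0.6531 0.1768 0.0645] [ 17.9   0.  -12.3]
well pose check: mouth centre, rim pts in w2 [array([295.4, 116.7]), array([291.4,  47.5]), array([231.2, 116.3]), array([359.6, 117. ]), array([267.5, 203.8]), array([315. , 204.1]), array([237. , 169.2]), array([340. , 169.8]), array([288.5, 169.5])]
```

```bash
python3 - <<'E'
from h import *
T=load('top0');S=load('scene0');w=load('w2')
t=np.array([-35,0,144.]);f=np.array([35,0,2.]);
for s in(160,109,90,45,5):
    q=f+(t-f)*s/158.3; print(s,q.round(1),world(q).round(4),[proj(c,world(q)).round(1).tolist() for c in(w,S,T)])
i=w['pixels'][30:215,210:380,::-1]; a=cv2.resize(i,None,fx=4,fy=4,interpolation=cv2.INTER_CUBIC)[:600]
cv2.imwrite('pics/w2c.png',cv2.convertScaleAbs(cv2.resize(i,None,fx=3.2,fy=3.2,interpolation=cv2.INTER_CUBIC),alpha=1.4))
E
python3 -m creep '[{"dx":22,"dy":10,"dz":-10,"turn":0,"fingers":0.26},{"dx":22,"dy":10,"dz":-20,"turn":0,"fingers":0.26},{"dx":21,"dy":11,"dz":-20,"turn":0,"fingers":0.26},{"dx":0,"dy":0,"dz":0,"turn":0,"fingers":0.26},{"dx":0,"dy":0,"dz":0,"turn":0,"fingers":0.26}]'
```

```text
160 [-35.8   0.  145.5] [0.5278 0.1711 0.1744] [[292.8, 196.1], [383.7, 273.2], [248.6, 251.4]]
109 [-13.2   0.   99.8] [0.5702 0.173  0.146 ] [[294.8, 142.1], [367.2, 292.4], [249.1, 234.8]]
90 [-4.8  0.  82.7] [0.586  0.1737 0.1355] [[295.5, 123.3], [361.2, 299.4], [249.4, 228.8]]
45 [15.1  0.  42.4] [0.6234 0.1754 0.1105] [[297.0, 81.6], [347.0, 315.9], [249.8, 214.9]]
5 [32.8  0.   6.5] [0.6566 0.177  0.0882] [[298.3, 47.5], [334.5, 330.3], [250.2, 203.0]]
clock: 2.7
ee_pos: [0.5725, 0.1696, 0.2782]
tool_rot: [[0.043, -0.999, -0.002], [-0.999, -0.043, -0.001], [0.001, 0.002, -1.0]]
force: [-0.2, -0.7, 0.3]
width: 0.0222
```

View pics/w2c.png

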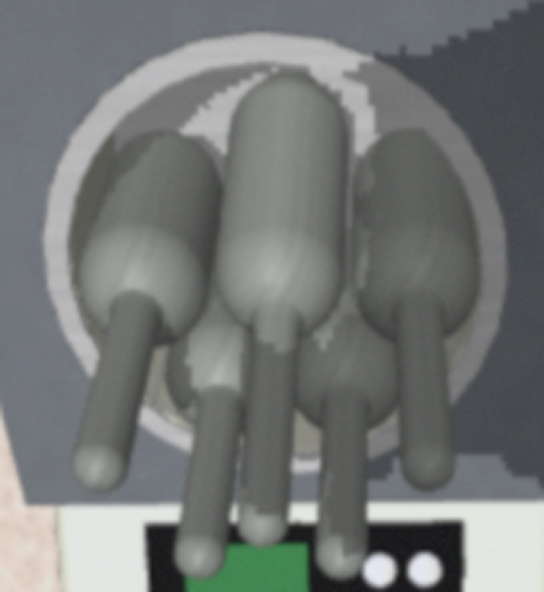

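```bash
python3 -m creep '[{"dx":1,"dy":3,"dz":-35,"turn":0,"fingers":0.26},{"dx":0,"dy":0,"dz":-35,"turn":0,"fingers":0.26},{"dx":0,"dy":0,"dz":-30,"turn":0,"fingers":0.26},{"dx":0,"dy":0,"dz":0,"turn":0,"fingers":0.26},{"dx":0,"dy":0,"dz":0,"turn":0,"fingers":0.26}]'
python3 - <<'E'
from h import *
c=snap('wrist','w3');i=c['pixels'][:,:,::-1];cv2.imwrite('pics/w3b.png',cv2.convertScaleAbs(i,alpha=1.4));s=telemetry.read_state();print(s['ee_pos'],s['force'])
print(proj(c,world((-11.5,0,96))))
E
```

```text
clock: 3.2
ee_pos: [0.574, 0.1736, 0.1803]
tool_rot: [[0.044, -0.999, 0.001], [-0.999, -0.044, -0.0], [0.0, -0.001, -1.0]]
force: [0.3, 0.4, 1.2]
width: 0.0223
[0.57474469 0.17407797 0.18118485] [ 0.55422254 -0.36330385  0.68694179]
[324.2597739  273.47372072]
```

View pics/w3b.png

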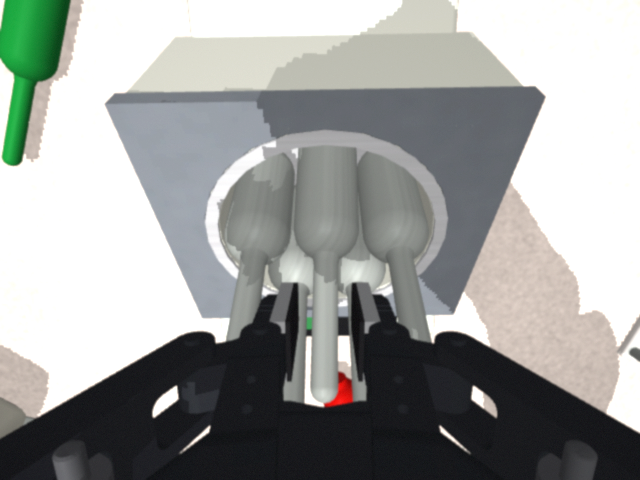

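```bash
python3 -m creep '[{"dx":0,"dy":0,"dz":-20,"turn":0,"fingers":0.26},{"dx":0,"dy":0,"dz":-12,"turn":0,"fingers":0.26},{"dx":0,"dy":0,"dz":-9,"turn":0,"fingers":0.26},{"dx":0,"dy":0,"dz":0,"turn":0,"fingers":0.26},{"dx":0,"dy":0,"dz":0,"turn":0,"fingers":0.26}]'
```

```text
clock: 3.75
ee_pos: [0.5739, 0.1744, 0.1385]
tool_rot: [[0.045, -0.999, 0.0], [-0.999, -0.045, 0.0], [-0.0, -0.0, -1.0]]
force: [-0.2, -0.3, 0.2]
width: 0.0224
```

```bash
python3 -m creep '[{"dx":0,"dy":0,"dz":0,"turn":0,"fingers":0},{"dx":0,"dy":0,"dz":0,"turn":0,"fingers":0},{"dx":0,"dy":0,"dz":0,"turn":0,"fingers":0},{"dx":0,"dy":0,"dz":0,"turn":0,"fingers":0}]' 30
```

```text
clock: 4.15
ee_pos: [0.574, 0.1738, 0.1384]
tool_rot: [[0.044, -0.999, 0.001], [-0.999, -0.044, -0.0], [0.0, -0.001, -1.0]]
force: [-0.3, -2.5, 5.0]
width: 0.0115
```

```bash
python3 -m creep '[{"dx":0,"dy":0,"dz":0,"turn":0,"fingers":0.22},{"dx":0,"dy":0,"dz":0,"turn":0,"fingers":0.22},{"dx":1,"dy":0,"dz":-5,"turn":0,"fingers":0.22},{"dx":0,"dy":0,"dz":0,"turn":0,"fingers":0.22},{"dx":0,"dy":0,"dz":0,"turn":0,"fingers":0},{"dx":0,"dy":0,"dz":0,"turn":0,"fingers":0},{"dx":0,"dy":0,"dz":0,"turn":0,"fingers":0},{"dx":0,"dy":0,"dz":0,"turn":0,"fingers":0}]' 30
```

```text
clock: 4.95
ee_pos: [0.5731, 0.1737, 0.1341]
tool_rot: [[0.044, -0.999, -0.003], [-0.999, -0.044, -0.002], [0.002, 0.003, -1.0]]
force: [-9.2, -4.2, 19.4]
width: 0.0117
```

```bash
python3 -m creep '[{"dx":0,"dy":0,"dz":3,"turn":0,"fingers":0},{"dx":0,"dy":0,"dz":4,"turn":0,"fingers":0},{"dx":1,"dy":0,"dz":4,"turn":0,"fingers":0},{"dx":1,"dy":0,"dz":4,"turn":0,"fingers":0},{"dx":1,"dy":0,"dz":4,"turn":0,"fingers":0},{"dx":0,"dy":0,"dz":0,"turn":0,"fingers":0}]' 30
```

```text
clock: 5.55
ee_pos: [0.5783, 0.1744, 0.1525]
tool_rot: [[0.045, -0.999, 0.001], [-0.999, -0.045, 0.0], [-0.0, -0.001, -1.0]]
force: [0.5, 1.4, -1.1]
width: 0.0116
```

```bash
python3 -m creep '[{"dx":3,"dy":0,"dz":5,"turn":0,"fingers":0},{"dx":3,"dy":0,"dz":5,"turn":0,"fingers":0},{"dx":3,"dy":0,"dz":5,"turn":0,"fingers":0},{"dx":3,"dy":0,"dz":4,"turn":0,"fingers":0},{"dx":4,"dy":1,"dz":4,"turn":0,"fingers":0},{"dx":4,"dy":0,"dz":4,"turn":0,"fingers":0},{"dx":0,"dy":0,"dz":0,"turn":0,"fingers":0}]' 30
python3 - <<'E'
from h import *
for n in('wrist','scene'):
    c=snap(n,n[0]+'4')
S=load('s4')['pixels'];w=load('w4')['pixels']
a=cv2.resize(S[200:400,250:450],(520,520),interpolation=cv2.INTER_CUBIC);b=cv2.resize(w[:,200:450],(271,520))
cv2.imwrite('pics/c4.png',cv2.convertScaleAbs(np.hstack([a,b])[:,:,::-1],alpha=1.4))
E
```

```text
clock: 6.25
ee_pos: [0.5987, 0.1754, 0.1796]
tool_rot: [[0.044, -0.999, 0.002], [-0.999, -0.044, 0.001], [-0.0, -0.002, -1.0]]
force: [-2.9, -0.6, -3.0]
width: 0.0113
```

View pics/c4.png

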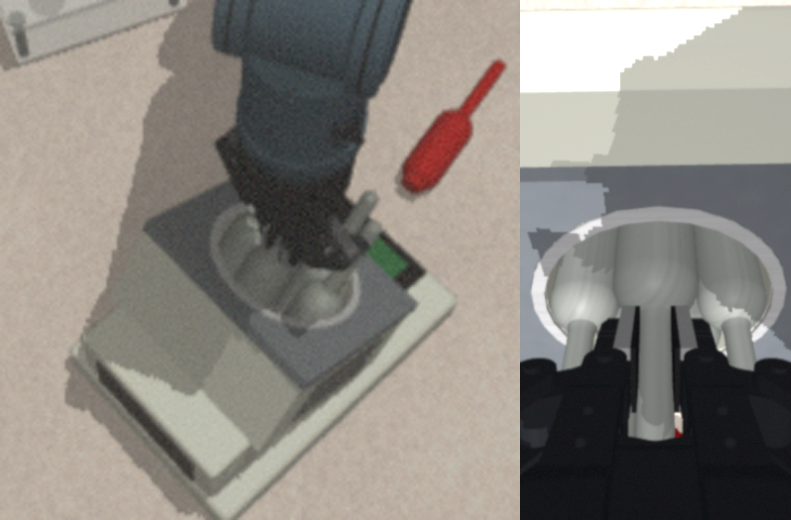

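```bash
cat >> h.py <<'E'
def tilts(f,us,up=.006):
    w=load(f); P=w['pose']@np.linalg.inv(np.array(read_camera('wrist')['hand_eye'])); t=P[:3,3]; jx=P[:3,0]
    g=t+[0,0,up]; print('grip',well(g).round(1),'tcp',t.round(4))
    for u in us:
        o,d=ray(w,*u); k=(jx@(g-o))/(jx@d); p=o+k*d; r=p-g; print(u,p.round(4),well(p).round(1),'dist',(np.linalg.norm(r)*1000).round(1),'ang from vert',np.degrees(np.arctan2(-r[0],r[2])).round(1))
E
python3 - <<'E'
from h import *
tilts('w4',[(321.8,400),(321,285)])
E
```

```text
grip [ 31.3   1.  119.7] tcp [0.5987 0.1754 0.1796]
(321.8, 400) [0.609  0.1758 0.2524] [ 73.6   1.  172.5] dist 67.6 ang from vert -8.7
(321, 285) [0.6406 0.1772 0.2622] [106.    1.  165.1] dist 87.4 ang from vert -28.6
```

```bash
cat >> h.py <<'E'
def tilt2(f,v,L,up=.006):
    w=load(f); P=w['pose']@np.linalg.inv(np.array(read_camera('wrist')['hand_eye'])); g=P[:3,3]+[0,0,up]
    u=proj(w,g)[0]; o,d=ray(w,u,v); b=d@(o-g); c=(o-g)@(o-g)-L*L; D=b*b-c; 
    for k in ([-b] if D<0 else [-b-D**.5,-b+D**.5]):
        r=o+k*d-g; print(f,v,'L',L,'D',D,'lean from vertical',np.degrees(np.arctan2(-r[0],r[2])).round(1),'tip well',well(g+r).round(1))
E
python3 - <<'E'
from h import *
for L in(.05,.055,.06): tilt2('w4',401,L)
tilt2('w2',100,.05)
w=load('w4');print(proj(w,w['pose'][:3,3]+[0,0,-.1]), w['pose'][:3,2])
E
```

```text
w4 401 L 0.05 D 0.0013260735594410045 lean from vertical 4.3 tip well [ 53.    0.8 164.8]
w4 401 L 0.05 D 0.0013260735594410045 lean from vertical 97.8 tip well [-14.9   1.2 138.6]
w4 401 L 0.055 D 0.0018510740565361762 lean from vertical -0.5 tip well [ 59.2   0.8 167.1]
w4 401 L 0.055 D 0.0018510740565361762 lean from vertical 102.5 tip well [-21.1   1.2 136.3]
w4 401 L 0.06 D 0.002426075120075307 lean from vertical -4.2 tip well [ 65.    0.7 169.4]
w4 401 L 0.06 D 0.002426075120075307 lean from vertical 106.2 tip well [-26.9   1.2 134. ]
w2 100 L 0.05 D -0.0038604768988023813 lean from vertical -84.4 tip well [ 97.8 -25.6 262.6]
[325.13079588 140.69025245] [-0.26129386 -0.00975121 -0.96521005]
```

```bash
python3 -m creep '[{"dx":-4,"dy":0,"dz":-2,"turn":0,"fingers":0},{"dx":-5,"dy":0,"dz":-3,"turn":0,"fingers":0},{"dx":-5,"dy":-1,"dz":-3,"turn":0,"fingers":0},{"dx":-5,"dy":0,"dz":-3,"turn":0,"fingers":0},{"dx":-4,"dy":0,"dz":-2,"turn":0,"fingers":0},{"dx":-2,"dy":-1,"dz":-1,"turn":0,"fingers":0},{"dx":0,"dy":0,"dz":0,"turn":0,"fingers":0}]' 30; python3 -m creep '[{"dx":2,"dy":0,"dz":-3,"turn":0,"fingers":0},{"dx":2,"dy":0,"dz":-4,"turn":0,"fingers":0},{"dx":2,"dy":0,"dz":-4,"turn":0,"fingers":0},{"dx":0,"dy":0,"dz":0,"turn":0,"fingers":0}]' 30
```

```text
clock: 7.3
ee_pos: [0.5723, 0.1731, 0.1648]
tool_rot: [[0.045, -0.999, -0.0], [-0.999, -0.045, -0.0], [0.0, 0.0, -1.0]]
force: [-0.6, 0.1, -1.6]
width: 0.0118
clock: 7.7
ee_pos: [0.5786, 0.1729, 0.153]
tool_rot: [[0.045, -0.999, -0.001], [-0.999, -0.045, -0.0], [0.0, 0.001, -1.0]]
force: [0.3, -0.6, -1.9]
width: 0.0116
```

```bash
python3 -m creep '[{"dx":1,"dy":0,"dz":-2,"turn":0,"fingers":0},{"dx":1,"dy":0,"dz":-2,"turn":0,"fingers":0},{"dx":0,"dy":0,"dz":0,"turn":0,"fingers":0}]' 30;  python3 -m creep '[{"dx":1,"dy":0,"dz":-2,"turn":0,"fingers":0},{"dx":0,"dy":0,"dz":0,"turn":0,"fingers":0}]' 30
```

```text
clock: 8.0
ee_pos: [0.5806, 0.1732, 0.1496]
tool_rot: [[0.045, -0.999, -0.0], [-0.999, -0.045, -0.0], [0.0, 0.0, -1.0]]
force: [0.1, -0.4, -1.5]
width: 0.0118
clock: 8.2
ee_pos: [0.5816, 0.1732, 0.1477]
tool_rot: [[0.045, -0.999, -0.0], [-0.999, -0.045, -0.0], [0.0, 0.0, -1.0]]
force: [-0.2, -0.6, -1.8]
width: 0.0117
```

```bash
python3 -m creep '[{"dx":1,"dy":0,"dz":-2,"turn":0,"fingers":0},{"dx":0,"dy":0,"dz":0,"turn":0,"fingers":0}]' 30|grep -E "ee|force";  python3 -m creep '[{"dx":1,"dy":0,"dz":-2,"turn":0,"fingers":0},{"dx":0,"dy":0,"dz":0,"turn":0,"fingers":0}]' 30|grep -E "ee|force";python3 -m creep '[{"dx":1,"dy":0,"dz":-2,"turn":0,"fingers":0},{"dx":0,"dy":0,"dz":0,"turn":0,"fingers":0}]' 30|grep -E "ee|force"
```

```text
ee_pos: [0.5826, 0.1732, 0.1456]
force: [0.8, 0.0, -1.7]
ee_pos: [0.5826, 0.1736, 0.1447]
force: [-6.4, -0.7, 9.0]
ee_pos: [0.5822, 0.174, 0.1441]
force: [-15.0, -1.9, 24.3]
```

```bash
python3 -m creep '[{"dx":-1,"dy":0,"dz":3,"turn":0,"fingers":0},{"dx":0,"dy":0,"dz":0,"turn":0,"fingers":0.24},{"dx":0,"dy":0,"dz":0,"turn":0,"fingers":0.24},{"dx":0,"dy":0,"dz":0,"turn":0,"fingers":0.24},{"dx":0,"dy":0,"dz":15,"turn":0,"fingers":0.24},{"dx":0,"dy":0,"dz":30,"turn":0,"fingers":0.24},{"dx":0,"dy":0,"dz":45,"turn":0,"fingers":0.24},{"dx":-10,"dy":0,"dz":45,"turn":0,"fingers":0.24},{"dx":-30,"dy":-30,"dz":30,"turn":0,"fingers":0.24},{"dx":-20,"dy":-45,"dz":0,"turn":0,"fingers":0.24}]'
python3 - <<'E'
from h import *
snap('wrist','w5');snap('scene','s5');snap('top','t5')
w=load('w5');S=load('s5');T=load('t5')
b=np.hstack([cv2.resize(w['pixels'][:240,120:440],(480,360)),cv2.resize(T['pixels'][170:290,200:300],(300,360),interpolation=cv2.INTER_CUBIC)])
cv2.imwrite('pics/c5.png',cv2.convertScaleAbs(b[:,:,::-1],alpha=1.4))
for n in range(7):
    q=[(0,0,160),(0,37,160),(0,-37,160),(-32,18.5,160),(-32,-18.5,160),(0,0,90),(0,0,80)][n]; print(q,proj(w,world(q)).round(),((proj(w,world(q))-[120,0])*1.5).round(),proj(S,world(q)).round())
E
```

```text
clock: 9.8
ee_pos: [0.5259, 0.103, 0.3144]
tool_rot: [[0.051, -0.999, 0.009], [-0.999, -0.051, 0.004], [-0.003, -0.009, -1.0]]
force: [0.9, 0.6, -0.4]
width: 0.0209
(0, 0, 160) [227. 197.] [160. 296.] [376. 274.]
(0, 37, 160) [174. 197.] [ 81. 296.] [390. 287.]
(0, -37, 160) [280. 198.] [240. 297.] [363. 261.]
(-32, 18.5, 160) [210. 231.] [136. 346.] [393. 275.]
(-32, -18.5, 160) [259. 231.] [209. 347.] [379. 262.]
(0, 0, 90) [244. 145.] [185. 218.] [361. 298.]
(0, 0, 80) [245. 139.] [188. 208.] [359. 301.]
```

View pics/c5.png

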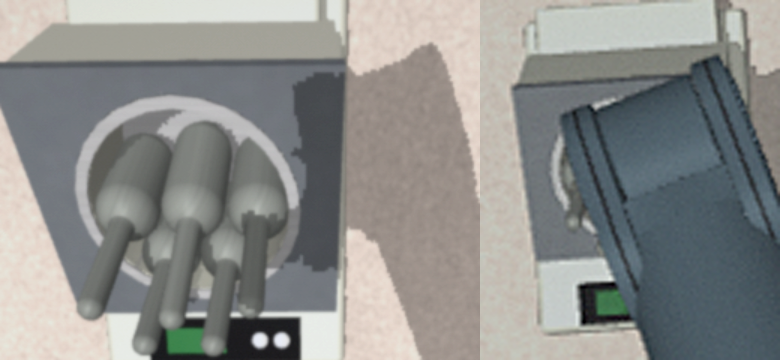

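```bash
python3 -m creep '[{"dx":3,"dy":-45,"dz":0,"turn":0,"fingers":0.5},{"dx":3,"dy":-45,"dz":0,"turn":0,"fingers":0.5},{"dx":4,"dy":-45,"dz":0,"turn":0,"fingers":0.5},{"dx":4,"dy":-45,"dz":-10,"turn":0,"fingers":0.5},{"dx":4,"dy":-45,"dz":-20,"turn":0,"fingers":0.5},{"dx":4,"dy":-40,"dz":-30,"turn":0,"fingers":0.5},{"dx":3,"dy":-30,"dz":-20,"turn":0,"fingers":0.5},{"dx":0,"dy":0,"dz":0,"turn":0,"fingers":0.5},{"dx":0,"dy":0,"dz":0,"turn":0,"fingers":0.5}]' 30
python3 - <<'E'
from h import *
c=snap('wrist','w6');print(proj(c,(.551,-.2005,.168)),proj(c,(.551,-.2005,.1)),proj(c,(.5295,-.2745,.168)))
g=cv2.cvtColor(c['pixels'],cv2.COLOR_RGB2GRAY)
u,v=proj(c,(.551,-.2005,.14)).astype(int)
for r in(v-30,v-15,v,v+15): print(r,g[r,u-50:u+50:4].tolist(),u-50)
E
```

```text
clock: 10.85
ee_pos: [0.5502, -0.1949, 0.2285]
tool_rot: [[0.045, -0.999, -0.001], [-0.999, -0.045, 0.001], [-0.001, 0.001, -1.0]]
force: [0.5, 0.8, 0.9]
width: 0.0429
[333.57905476 257.43685097] [331.66788865 229.74993253] [454.85698563 296.82690248]
214 [136, 141, 142, 142, 142, 142, 142, 141, 107, 53, 60, 65, 66, 66, 65, 64, 62, 59, 53, 125, 143, 143, 143, 142, 142] 282
229 [142, 142, 142, 142, 142, 142, 141, 141, 115, 52, 56, 57, 42, 43, 44, 45, 57, 58, 52, 136, 142, 142, 142, 143, 143] 282
244 [143, 142, 142, 142, 143, 142, 142, 142, 142, 142, 142, 142, 43, 55, 58, 56, 51, 135, 142, 141, 142, 143, 143, 142, 141] 282
259 [141, 142, 142, 143, 141, 138, 131, 130, 133, 142, 142, 141, 138, 62, 55, 56, 93, 142, 142, 142, 143, 142, 142, 142, 141] 282
```

```bash
python3 -m creep '[{"dx":0,"dy":-8,"dz":-10,"turn":0,"fingers":0.4},{"dx":0,"dy":0,"dz":-30,"turn":0,"fingers":0.4},{"dx":0,"dy":0,"dz":-30,"turn":0,"fingers":0.4},{"dx":0,"dy":0,"dz":-10,"turn":0,"fingers":0.4},{"dx":0,"dy":0,"dz":0,"turn":0,"fingers":0},{"dx":0,"dy":0,"dz":0,"turn":0,"fingers":0},{"dx":0,"dy":0,"dz":0,"turn":0,"fingers":0},{"dx":0,"dy":0,"dz":0,"turn":0,"fingers":0},{"dx":0,"dy":0,"dz":0,"turn":0,"fingers":0}]' 30
```

```text
clock: 11.8
ee_pos: [0.55, -0.2036, 0.1495]
tool_rot: [[0.045, -0.999, 0.001], [-0.999, -0.045, -0.0], [0.0, -0.001, -1.0]]
force: [-0.7, -0.3, -2.6]
width: 0.0113
```

```bash
python3 -m creep '[{"dx":0,"dy":0,"dz":15,"turn":0,"fingers":0},{"dx":0,"dy":0,"dz":15,"turn":0,"fingers":0},{"dx":0,"dy":0,"dz":12,"turn":0,"fingers":0},{"dx":0,"dy":0,"dz":0,"turn":0,"fingers":0},{"dx":-10,"dy":0,"dz":-1,"turn":0,"fingers":0},{"dx":-10,"dy":0,"dz":-1,"turn":0,"fingers":0},{"dx":-10,"dy":0,"dz":-2,"turn":0,"fingers":0},{"dx":0,"dy":0,"dz":0,"turn":0,"fingers":0}]' 30
python3 - <<'E'
from h import *
snap('scene','s7');snap('wrist','w7')
E
```

```text
clock: 12.6
ee_pos: [0.5177, -0.2038, 0.1862]
tool_rot: [[0.044, -0.999, -0.002], [-0.999, -0.044, 0.0], [-0.0, 0.002, -1.0]]
force: [1.7, -1.1, -3.1]
width: 0.0111
```

```bash
python3 -m creep '[{"dx":-8,"dy":0,"dz":-3,"turn":0,"fingers":0},{"dx":-8,"dy":0,"dz":-3,"turn":0,"fingers":0},{"dx":-8,"dy":0,"dz":-4,"turn":0,"fingers":0},{"dx":0,"dy":0,"dz":0,"turn":0,"fingers":0}]' 30;  python3 -m creep '[{"dx":0,"dy":0,"dz":15,"turn":0,"fingers":0},{"dx":10,"dy":5,"dz":20,"turn":0,"fingers":0},{"dx":10,"dy":10,"dz":30,"turn":0,"fingers":0},{"dx":10,"dy":20,"dz":40,"turn":0,"fingers":0},{"dx":10,"dy":40,"dz":40,"turn":0,"fingers":0},{"dx":10,"dy":45,"dz":10,"turn":0,"fingers":0},{"dx":0,"dy":45,"dz":0,"turn":0,"fingers":0},{"dx":0,"dy":40,"dz":0,"turn":0,"fingers":0},{"dx":0,"dy":0,"dz":0,"turn":0,"fingers":0},{"dx":0,"dy":0,"dz":0,"turn":0,"fingers":0}]' 30
python3 - <<'E'
from h import *
snap('scene','s8');snap('wrist','w8')
S=load('s8')['pixels'];w=load('w8')['pixels']
cv2.imwrite('pics/c8.png',cv2.convertScaleAbs(np.hstack([cv2.resize(w,(440,330)),cv2.resize(S[100:340,180:430],(344,330),interpolation=cv2.INTER_CUBIC)])[:,:,::-1],alpha=1.4))
E
```

```text
clock: 13.1
ee_pos: [0.494, -0.2036, 0.1761]
tool_rot: [[0.044, -0.999, -0.002], [-0.999, -0.044, 0.0], [-0.0, 0.002, -1.0]]
force: [0.8, -0.4, -1.4]
width: 0.0116
clock: 14.1
ee_pos: [0.5435, -0.0027, 0.326]
tool_rot: [[0.048, -0.999, -0.002], [-0.999, -0.048, -0.0], [0.0, 0.002, -1.0]]
force: [0.7, -0.5, -2.5]
width: 0.011
```

View pics/c8.png

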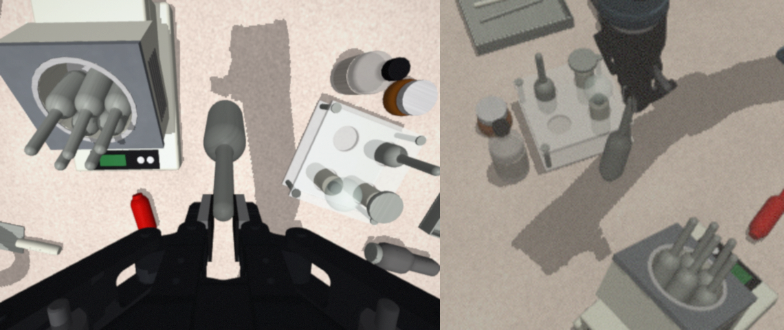

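```bash
cat >> h.py <<'E'
def head(f,sg=150,up=.009,ths=(15,20,25,30,35)):
    w=load(f); P=w['pose']@np.linalg.inv(np.array(read_camera('wrist')['hand_eye'])); g=P[:3,3]+[0,0,up]
    for th in ths:
        a=np.radians(th); ax=np.array([-np.sin(a)*c_,-np.sin(a)*s_,np.cos(a)]); 
        p=g-(sg-18)/1000*ax; q=g-(sg-90)/1000*ax; dp=np.linalg.inv(w['pose'])@np.r_[p,1]
        print(th,'foot outline row',(proj(w,p)[1]-.018*w['fy']/dp[2]).round(1),'junction',proj(w,q).round(1),'footpt',(g-sg/1000*ax).round(4))
E
python3 - <<'E'
from h import *
head('w8')
E
```

```text
15 foot outline row 161.7 junction [323.6 237.6] footpt [ 0.5825 -0.0026  0.1902]
20 foot outline row 145.8 junction [323.5 229.3] footpt [ 0.595  -0.002   0.1941]
25 foot outline row 129.7 junction [323.5 221.3] footpt [ 0.6071 -0.0015  0.1991]
30 foot outline row 113.1 junction [323.5 213.5] footpt [ 0.6187 -0.0009  0.2051]
35 foot outline row 96.2 junction [323.5 206. ] footpt [ 6.297e-01 -4.000e-04  2.122e-01]
```

```bash
python3 -m creep '[{"dx":4,"dy":30,"dz":0,"turn":0,"fingers":0},{"dx":4,"dy":40,"dz":0,"turn":0,"fingers":0},{"dx":4,"dy":40,"dz":0,"turn":0,"fingers":0},{"dx":4,"dy":40,"dz":0,"turn":0,"fingers":0},{"dx":0,"dy":30,"dz":0,"turn":0,"fingers":0},{"dx":0,"dy":14,"dz":0,"turn":0,"fingers":0},{"dx":0,"dy":0,"dz":-14,"turn":0,"fingers":0},{"dx":0,"dy":0,"dz":-14,"turn":0,"fingers":0},{"dx":0,"dy":0,"dz":0,"turn":0,"fingers":0}]' 30
python3 - <<'E'
from h import *
snap('scene','s9');c=snap('wrist','w9'); head('w9',ths=(20,))
print('empty spot rim',proj(c,world((32,18.5,80))),proj(c,world((0,0,90))))
E
```

```text
clock: 15.15
ee_pos: [0.5594, 0.1865, 0.2952]
tool_rot: [[0.041, -0.999, -0.005], [-0.999, -0.041, -0.004], [0.003, 0.005, -1.0]]
force: [-0.5, -0.8, -2.3]
width: 0.0112
20 foot outline row 145.6 junction [323.3 229.2] footpt [0.6112 0.1895 0.1647]
empty spot rim [318.17525044 150.17285606] [341.57866245 191.51661031]
```

```bash
python3 -m creep '[{"dx":4,"dy":1,"dz":-7,"turn":0,"fingers":0},{"dx":4,"dy":0,"dz":-7,"turn":0,"fingers":0},{"dx":4,"dy":0,"dz":-7,"turn":0,"fingers":0},{"dx":4,"dy":0,"dz":-7,"turn":0,"fingers":0},{"dx":4,"dy":0,"dz":-7,"turn":0,"fingers":0},{"dx":0,"dy":0,"dz":0,"turn":0,"fingers":0}]' 30; python3 -c "
from h import *
s=telemetry.read_state();print(well(s['ee_pos']+[0,0,.009]))"
```

```text
clock: 15.9
ee_pos: [0.5802, 0.1908, 0.2619]
tool_rot: [[0.045, -0.999, -0.003], [-0.999, -0.045, -0.001], [0.001, 0.003, -1.0]]
force: [-0.9, -0.3, -2.6]
width: 0.0114
[ 58.56136644  17.26667383 202.58221592]
```

```bash
python3 -m creep '[{"dx":1,"dy":1,"dz":-7,"turn":0,"fingers":0},{"dx":1,"dy":0,"dz":-7,"turn":0,"fingers":0},{"dx":0,"dy":0,"dz":0,"turn":0,"fingers":0}]' 30; python3 -m creep '[{"dx":1,"dy":0,"dz":-7,"turn":0,"fingers":0},{"dx":1,"dy":0,"dz":-7,"turn":0,"fingers":0},{"dx":0,"dy":0,"dz":0,"turn":0,"fingers":0}]' 30; python3 -c "
from h import *
s=telemetry.read_state();print(well(s['ee_pos']+[0,0,.009]));snap('wrist','w10');head('w10',ths=(20,25,30))"
```

```text
clock: 16.2
ee_pos: [0.5812, 0.192, 0.2486]
tool_rot: [[0.045, -0.999, -0.003], [-0.999, -0.045, -0.001], [0.001, 0.003, -1.0]]
force: [-3.9, -1.7, -5.9]
width: 0.0114
clock: 16.5
ee_pos: [0.5834, 0.1925, 0.2373]
tool_rot: [[0.045, -0.999, -0.001], [-0.999, -0.045, -0.001], [0.001, 0.001, -1.0]]
force: [-9.0, -4.0, 7.8]
width: 0.0109
[ 49.10593059  18.80380809 179.55481706]
20 foot outline row 146.0 junction [323.6 229.4] footpt [0.6347 0.1948 0.1053]
25 foot outline row 129.8 junction [323.6 221.3] footpt [0.6467 0.1953 0.1103]
30 foot outline row 113.3 junction [323.5 213.5] footpt [0.6583 0.1959 0.1164]
```

```bash
python3 -m creep '[{"dx":-4,"dy":0,"dz":-2,"turn":0,"fingers":0},{"dx":-4,"dy":0,"dz":-2,"turn":0,"fingers":0},{"dx":0,"dy":0,"dz":0,"turn":0,"fingers":0}]' 25 | grep -E "ee|force|wid"; python3 -m creep '[{"dx":0,"dy":0,"dz":-4,"turn":0,"fingers":0},{"dx":0,"dy":0,"dz":-4,"turn":0,"fingers":0},{"dx":0,"dy":0,"dz":0,"turn":0,"fingers":0}]' 25| grep -E "ee|force|wid"; python3 -c "
from h import *
s=telemetry.read_state();print(well(s['ee_pos']+[0,0,.009]));snap('wrist','w11');snap('scene','s11')
w=load('w11')['pixels']"
```

```text
ee_pos: [0.5772, 0.1929, 0.2326]
force: [-0.5, -0.2, 2.8]
width: 0.0114
ee_pos: [0.577, 0.1925, 0.2236]
force: [1.1, -0.6, -1.3]
width: 0.0111
[ 36.71822905  19.12671487 170.94332605]
```

```bash
python3 -m creep '[{"dx":1,"dy":0,"dz":-4,"turn":0,"fingers":0},{"dx":1,"dy":0,"dz":-4,"turn":0,"fingers":0},{"dx":0,"dy":0,"dz":0,"turn":0,"fingers":0}]' 25 | grep -E "ee|force|wid"; python3 -m creep '[{"dx":2,"dy":0,"dz":-3,"turn":0,"fingers":0},{"dx":2,"dy":0,"dz":-4,"turn":0,"fingers":0},{"dx":0,"dy":0,"dz":0,"turn":0,"fingers":0}]' 25| grep -E "ee|force|wid"; python3 -c "
from h import *
s=telemetry.read_state();print(well(s['ee_pos']+[0,0,.009]))"
```

```text
ee_pos: [0.5784, 0.1922, 0.2153]
force: [0.9, -0.4, -1.4]
width: 0.0114
ee_pos: [0.5821, 0.1921, 0.2081]
force: [-0.1, -1.1, -1.8]
width: 0.0116
[ 33.40296906  18.46744906 154.92546365]
```

```bash
python3 -m creep '[{"dx":1,"dy":0,"dz":-2,"turn":0,"fingers":0},{"dx":1,"dy":0,"dz":-2,"turn":0,"fingers":0},{"dx":0,"dy":0,"dz":0,"turn":0,"fingers":0}]' 25 | grep -E "ee|force|wid"; python3 -m creep '[{"dx":1,"dy":0,"dz":-2,"turn":0,"fingers":0},{"dx":0,"dy":0,"dz":0,"turn":0,"fingers":0}]' 25| grep -E "ee|force|wid"; python3 -m creep '[{"dx":1,"dy":0,"dz":-2,"turn":0,"fingers":0},{"dx":0,"dy":0,"dz":0,"turn":0,"fingers":0}]' 25| grep -E "ee|force|wid"; python3 -c "
from h import *
s=telemetry.read_state();print(well(s['ee_pos']+[0,0,.009]))"
```

```text
ee_pos: [0.5848, 0.1924, 0.2046]
force: [-1.0, 0.1, 0.1]
width: 0.0114
ee_pos: [0.5851, 0.1927, 0.2038]
force: [-6.3, -1.4, 10.3]
width: 0.0111
ee_pos: [0.5858, 0.1935, 0.2026]
force: [-8.5, -1.3, 17.1]
width: 0.0117
[ 33.89607942  19.77227382 148.35290765]
```

```bash
python3 -m creep '[{"dx":-2,"dy":0,"dz":4,"turn":0,"fingers":0},{"dx":0,"dy":0,"dz":0,"turn":0,"fingers":0.24},{"dx":0,"dy":0,"dz":0,"turn":0,"fingers":0.24},{"dx":0,"dy":0,"dz":0,"turn":0,"fingers":0.24},{"dx":0,"dy":0,"dz":15,"turn":0,"fingers":0.24},{"dx":0,"dy":0,"dz":30,"turn":0,"fingers":0.24},{"dx":0,"dy":0,"dz":40,"turn":0,"fingers":0.24},{"dx":-5,"dy":-10,"dz":40,"turn":0,"fingers":0.24},{"dx":-5,"dy":-40,"dz":0,"turn":0,"fingers":0.24},{"dx":-5,"dy":-40,"dz":0,"turn":0,"fingers":0.3}]' 25; python3 -c "
from h import *
snap('wrist','w12');snap('scene','s12')"; python3 -m creep '[{"dx":-5,"dy":-45,"dz":0,"turn":0,"fingers":0.5},{"dx":-5,"dy":-45,"dz":0,"turn":0,"fingers":0.5},{"dx":-5,"dy":-45,"dz":0,"turn":0,"fingers":0.5},{"dx":-5,"dy":-45,"dz":0,"turn":0,"fingers":0.5},{"dx":-5,"dy":-45,"dz":-20,"turn":0,"fingers":0.5},{"dx":-5,"dy":-45,"dz":-30,"turn":0,"fingers":0.5},{"dx":-5,"dy":-45,"dz":-30,"turn":0,"fingers":0.5},{"dx":-5,"dy":-45,"dz":-20,"turn":0,"fingers":0.5},{"dx":0,"dy":-15,"dz":0,"turn":0,"fingers":0.5},{"dx":0,"dy":0,"dz":0,"turn":0,"fingers":0.5}]' 25
```

```text
clock: 19.6
ee_pos: [0.57, 0.1026, 0.3324]
tool_rot: [[0.047, -0.999, 0.004], [-0.999, -0.047, 0.001], [-0.001, -0.004, -1.0]]
force: [0.2, -0.9, 0.8]
width: 0.0256
clock: 20.7
ee_pos: [0.5297, -0.2684, 0.2346]
tool_rot: [[0.04, -0.999, -0.0], [-0.999, -0.04, -0.001], [0.001, 0.0, -1.0]]
force: [-0.0, 0.2, -0.3]
width: 0.0428
```

Run:
```python
from h import *
c=snap('wrist','w13');g=cv2.cvtColor(c['pixels'],cv2.COLOR_RGB2GRAY)
s=telemetry.read_state();print(s['ee_pos'])
for p in((.529,-.277,.168),(.529,-.277,.14)):
    u,v=proj(c,p); r=g[int(v),int(u)-40:int(u)+40]; print(u,v,np.where(r<80)[0]+int(u)-40)
u,v=proj(c,(.529,-.277,.168)); print('col',g[int(v)-30:int(v)+40:3,int(u)].tolist(),int(v)-30)
# w6 analog: where A was truly (.550,-.2036)
w=load('w6');print(proj(w,(.550,-.2036,.168)))
g6=cv2.cvtColor(w['pixels'],cv2.COLOR_RGB2GRAY);print('A col',g6[227:297:3,339].tolist())
```

```text
[ 0.53087199 -0.26560463  0.23522048]
337.9614735442933 256.8693021311161 [330 331 332 333 334 335 336 337 338 339 340 341 342 343 344 345 346]
336.5052878055051 244.05288337728467 [328 329 330 331 332 333 334 335 336 337 338 339 340 341 342 343 344 345
 346]
col [45, 45, 45, 47, 46, 48, 59, 62, 68, 68, 60, 57, 123, 143, 145, 144, 145, 145, 143, 144, 144, 143, 144, 143] 226
[338.79481503 259.29548397]
A col [44, 44, 44, 45, 45, 52, 59, 63, 71, 64, 59, 55, 139, 143, 142, 143, 142, 142, 143, 142, 141, 142, 143, 142]
```

```bash
python3 -m creep '[{"dx":-2,"dy":-11,"dz":-10,"turn":0,"fingers":0.4},{"dx":0,"dy":0,"dz":-35,"turn":0,"fingers":0.4},{"dx":0,"dy":0,"dz":-30,"turn":0,"fingers":0.4},{"dx":0,"dy":0,"dz":-10,"turn":0,"fingers":0.4},{"dx":0,"dy":0,"dz":0,"turn":0,"fingers":0},{"dx":0,"dy":0,"dz":0,"turn":0,"fingers":0},{"dx":0,"dy":0,"dz":0,"turn":0,"fingers":0},{"dx":0,"dy":0,"dz":0,"turn":0,"fingers":0},{"dx":0,"dy":0,"dz":0,"turn":0,"fingers":0}]' 30
```

```text
clock: 21.65
ee_pos: [0.5286, -0.2767, 0.1501]
tool_rot: [[0.045, -0.999, 0.001], [-0.999, -0.045, -0.001], [0.001, -0.001, -1.0]]
force: [-0.1, -0.3, -2.1]
width: 0.0116
```

```bash
python3 -m creep '[{"dx":0,"dy":0,"dz":15,"turn":0,"fingers":0},{"dx":0,"dy":0,"dz":15,"turn":0,"fingers":0},{"dx":0,"dy":0,"dz":12,"turn":0,"fingers":0},{"dx":0,"dy":0,"dz":0,"turn":0,"fingers":0},{"dx":-10,"dy":0,"dz":-1,"turn":0,"fingers":0},{"dx":-10,"dy":0,"dz":-1,"turn":0,"fingers":0},{"dx":-10,"dy":0,"dz":-2,"turn":0,"fingers":0},{"dx":-10,"dy":0,"dz":-4,"turn":0,"fingers":0},{"dx":-10,"dy":0,"dz":-4,"turn":0,"fingers":0},{"dx":-6,"dy":0,"dz":-3,"turn":0,"fingers":0}]' 30; python3 -m creep '[{"dx":-6,"dy":0,"dz":-3,"turn":0,"fingers":0},{"dx":0,"dy":0,"dz":15,"turn":0,"fingers":0},{"dx":10,"dy":5,"dz":20,"turn":0,"fingers":0},{"dx":15,"dy":10,"dz":30,"turn":0,"fingers":0},{"dx":15,"dy":20,"dz":40,"turn":0,"fingers":0},{"dx":15,"dy":40,"dz":40,"turn":0,"fingers":0},{"dx":15,"dy":45,"dz":10,"turn":0,"fingers":0},{"dx":10,"dy":45,"dz":0,"turn":0,"fingers":0},{"dx":5,"dy":45,"dz":0,"turn":0,"fingers":0},{"dx":0,"dy":0,"dz":0,"turn":0,"fingers":0}]' 30
python3 - <<'E'
from h import *
snap('scene','s14');c=snap('wrist','w14')
g=cv2.cvtColor(c['pixels'],cv2.COLOR_RGB2GRAY);print('col',g[70:280:5,322].tolist())
g=cv2.cvtColor(load('w8')['pixels'],cv2.COLOR_RGB2GRAY);print('w8col',g[70:280:5,322].tolist())
E
```

```text
clock: 22.65
ee_pos: [0.4709, -0.2768, 0.176]
tool_rot: [[0.044, -0.999, -0.001], [-0.999, -0.044, -0.0], [-0.0, 0.001, -1.0]]
force: [1.3, -0.2, -0.0]
width: 0.0113
clock: 23.65
ee_pos: [0.5487, -0.0635, 0.3221]
tool_rot: [[0.056, -0.998, -0.002], [-0.998, -0.056, 0.005], [-0.005, 0.001, -1.0]]
force: [0.0, 0.0, -1.7]
width: 0.0112
col [166, 163, 164, 162, 156, 162, 156, 159, 164, 117, 104, 106, 106, 107, 69, 69, 68, 68, 68, 69, 67, 71, 77, 79, 83, 85, 88, 81, 68, 67, 67, 68, 68, 68, 67, 68, 67, 68, 67, 68, 67, 69]
w8col [162, 162, 163, 159, 160, 164, 157, 157, 157, 106, 106, 108, 113, 109, 151, 135, 69, 68, 68, 67, 67, 66, 70, 77, 79, 83, 84, 84, 74, 66, 67, 67, 68, 67, 67, 67, 67, 67, 67, 66, 67, 66]
```

```bash
python3 -m creep '[{"dx":4,"dy":40,"dz":0,"turn":0,"fingers":0},{"dx":4,"dy":45,"dz":0,"turn":0,"fingers":0},{"dx":3,"dy":45,"dz":0,"turn":0,"fingers":0},{"dx":0,"dy":40,"dz":0,"turn":0,"fingers":0},{"dx":0,"dy":30,"dz":0,"turn":0,"fingers":0},{"dx":0,"dy":14,"dz":0,"turn":0,"fingers":0},{"dx":0,"dy":0,"dz":0,"turn":0,"fingers":0},{"dx":0,"dy":0,"dz":0,"turn":0,"fingers":0}]' 30
```

```text
clock: 24.55
ee_pos: [0.5605, 0.1387, 0.3222]
tool_rot: [[0.042, -0.999, -0.001], [-0.999, -0.042, -0.002], [0.002, 0.001, -1.0]]
force: [0.3, -0.4, -1.7]
width: 0.0113
```

```bash
python3 -m creep '[{"dx":0,"dy":10,"dz":0,"turn":0,"fingers":0},{"dx":0,"dy":5,"dz":-12,"turn":0,"fingers":0},{"dx":0,"dy":0,"dz":-12,"turn":0,"fingers":0},{"dx":4,"dy":0,"dz":-7,"turn":0,"fingers":0},{"dx":4,"dy":0,"dz":-7,"turn":0,"fingers":0},{"dx":4,"dy":0,"dz":-7,"turn":0,"fingers":0},{"dx":4,"dy":0,"dz":-7,"turn":0,"fingers":0},{"dx":0,"dy":0,"dz":0,"turn":0,"fingers":0},{"dx":0,"dy":0,"dz":0,"turn":0,"fingers":0}]' 25; python3 -c "
from h import *
s=telemetry.read_state();print(well(s['ee_pos']+[0,0,.009]))"
```

```text
clock: 25.45
ee_pos: [0.5761, 0.1566, 0.2704]
tool_rot: [[0.045, -0.999, -0.0], [-0.999, -0.045, -0.0], [0.0, 0.0, -1.0]]
force: [0.4, -0.3, -3.2]
width: 0.0113
[ 57.90133566 -16.66263302 212.72465343]
```

```bash
python3 -m creep '[{"dx":1,"dy":-1,"dz":-6,"turn":0,"fingers":0},{"dx":0,"dy":-1,"dz":-6,"turn":0,"fingers":0},{"dx":0,"dy":0,"dz":-6,"turn":0,"fingers":0},{"dx":0,"dy":0,"dz":0,"turn":0,"fingers":0}]' 25| grep -E "ee|force|wid"; python3 -m creep '[{"dx":0,"dy":0,"dz":-6,"turn":0,"fingers":0},{"dx":0,"dy":0,"dz":-6,"turn":0,"fingers":0},{"dx":0,"dy":0,"dz":0,"turn":0,"fingers":0}]' 25| grep -E "ee|force|wid";python3 -c "
from h import *
s=telemetry.read_state();print(well(s['ee_pos']+[0,0,.009]))"
```

```text
ee_pos: [0.5766, 0.1541, 0.2515]
force: [0.2, -0.7, -2.4]
width: 0.0108
ee_pos: [0.5769, 0.1543, 0.2397]
force: [0.2, -0.2, -1.5]
width: 0.0113
[ 43.16193124 -19.00707493 185.76051397]
```

```bash
python3 -m creep '[{"dx":0,"dy":0,"dz":-6,"turn":0,"fingers":0},{"dx":0,"dy":0,"dz":-5,"turn":0,"fingers":0},{"dx":1,"dy":0,"dz":-5,"turn":0,"fingers":0},{"dx":0,"dy":0,"dz":0,"turn":0,"fingers":0}]' 25| grep -E "ee|force|wid"; python3 -m creep '[{"dx":2,"dy":0,"dz":-4,"turn":0,"fingers":0},{"dx":2,"dy":0,"dz":-4,"turn":0,"fingers":0},{"dx":0,"dy":0,"dz":0,"turn":0,"fingers":0}]' 25| grep -E "ee|force|wid";python3 -c "
from h import *
s=telemetry.read_state();print(well(s['ee_pos']+[0,0,.009]))"
```

```text
ee_pos: [0.5782, 0.1544, 0.2237]
force: [2.4, -0.5, -2.6]
width: 0.011
ee_pos: [0.5822, 0.1547, 0.2159]
force: [2.0, 0.5, -3.2]
width: 0.0115
[ 35.90377099 -18.85451437 162.4422849 ]
```

```bash
python3 -m creep '[{"dx":1,"dy":0,"dz":-3,"turn":0,"fingers":0},{"dx":1,"dy":0,"dz":-4,"turn":0,"fingers":0},{"dx":0,"dy":0,"dz":0,"turn":0,"fingers":0}]' 25| grep -E "ee|force|wid"; python3 -m creep '[{"dx":1,"dy":0,"dz":-2,"turn":0,"fingers":0},{"dx":1,"dy":0,"dz":-2,"turn":0,"fingers":0},{"dx":0,"dy":0,"dz":0,"turn":0,"fingers":0}]' 25| grep -E "ee|force|wid"; python3 -m creep '[{"dx":1,"dy":0,"dz":-2,"turn":0,"fingers":0},{"dx":0,"dy":0,"dz":0,"turn":0,"fingers":0}]' 25| grep -E "ee|force|wid";python3 -c "
from h import *
s=telemetry.read_state();print(well(s['ee_pos']+[0,0,.009]))"
```

```text
ee_pos: [0.5842, 0.1544, 0.2089]
force: [2.0, 0.3, -2.9]
width: 0.0114
ee_pos: [0.5855, 0.1553, 0.2067]
force: [-3.5, -0.5, 8.6]
width: 0.0115
ee_pos: [0.5859, 0.1559, 0.2058]
force: [-8.3, 0.4, 16.7]
width: 0.0111
[ 34.11153157 -17.80173874 151.82614896]
```

```bash
python3 -m creep '[{"dx":-2,"dy":-1,"dz":0,"turn":0,"fingers":0},{"dx":1,"dy":0,"dz":-1,"turn":0,"fingers":0},{"dx":1,"dy":0,"dz":-1,"turn":0,"fingers":0},{"dx":0,"dy":0,"dz":0,"turn":0,"fingers":0}]' 25| grep -E "ee|force|wid"; python3 -c "
from h import *
s=telemetry.read_state();print(well(s['ee_pos']+[0,0,.009]))"
python3 -m creep '[{"dx":-2,"dy":0,"dz":5,"turn":0,"fingers":0},{"dx":0,"dy":0,"dz":0,"turn":0,"fingers":0.24},{"dx":0,"dy":0,"dz":0,"turn":0,"fingers":0.24},{"dx":0,"dy":0,"dz":0,"turn":0,"fingers":0.24},{"dx":0,"dy":0,"dz":15,"turn":0,"fingers":0.24},{"dx":0,"dy":0,"dz":30,"turn":0,"fingers":0.24},{"dx":0,"dy":0,"dz":40,"turn":0,"fingers":0.24},{"dx":-25,"dy":-20,"dz":40,"turn":0,"fingers":0.24},{"dx":-30,"dy":-45,"dz":0,"turn":0,"fingers":0.24},{"dx":0,"dy":0,"dz":0,"turn":0,"fingers":0.3}]' 25
python3 - <<'E'
from h import *
snap('wrist','w20');snap('scene','s20');snap('top','t20')
w=load('w20')['pixels'];S=load('s20')['pixels']
b=np.hstack([cv2.resize(w[0:300,60:460],(480,360)),cv2.resize(S[225:345,290:397],(320,360),interpolation=cv2.INTER_CUBIC)])
cv2.imwrite('pics/c20.png',cv2.convertScaleAbs(b[:,:,::-1],alpha=1.4))
for q in[(0,0,160),(0,37,160),(0,-37,160),(-32,18.5,160),(-32,-18.5,160),(32,18.5,160),(32,-18.5,160),(0,0,80)]: print(q,((proj(load('w20'),world(q))-[60,0])*1.2).round(),((proj(load('s20'),world(q))-[290,225])*3).round())
E
```

```text
ee_pos: [0.5858, 0.155, 0.2043]
force: [-10.0, -0.5, 21.3]
width: 0.0114
[ 33.27687765 -18.69534301 150.67105717]
clock: 29.05
ee_pos: [0.5311, 0.0867, 0.3323]
tool_rot: [[0.039, -0.999, 0.001], [-0.999, -0.039, -0.004], [0.004, -0.0, -1.0]]
force: [0.1, -0.8, 0.1]
width: 0.0253
(0, 0, 160) [179. 240.] [259. 146.]
(0, 37, 160) [120. 240.] [301. 186.]
(0, -37, 160) [239. 240.] [219. 107.]
(-32, 18.5, 160) [163. 277.] [308. 150.]
(-32, -18.5, 160) [218. 277.] [267. 112.]
(32, 18.5, 160) [134. 196.] [251. 183.]
(32, -18.5, 160) [199. 196.] [209. 142.]
(0, 0, 80) [202. 172.] [207. 228.]
```

View pics/c20.png

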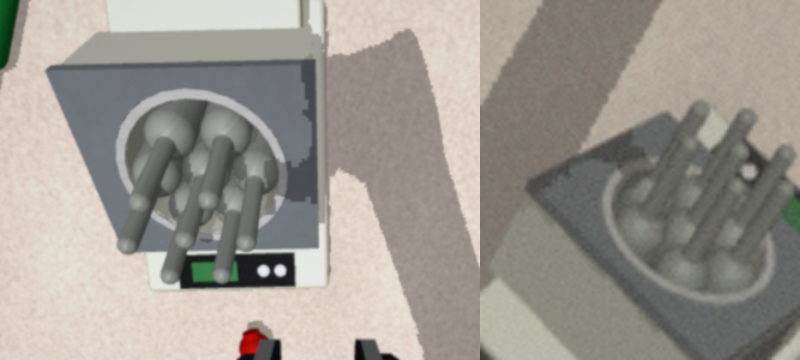

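Run:
```python
from h import *
print(arm.job_done())
```

```text
the job is handed in; nothing more can be done
None
```

All seven cold sticks now stand in the well, and I handed the job in at about 29 s of the allowed 70 s.

- **Slumped stick:** I gripped its handle near the shoulder, lifted it upright against the uphill wall and lowered it until it met the well's floor.
- **Spares:** I took each from the stand and tilted it about 20° in the grip, using the edge of its hole. I then lowered it slowly along the well's axis until it pressed on the floor at about 17–24 N, and released it.

**Final check:** In the last wrist picture all seven handle tips are within about 9 px (roughly 6 mm) of where home sticks should show. None looks slumped, and the gripper was clear of everything.

Some readings were less clean:
- After I straightened the middle stick, it still leaned a few degrees with its foot slightly uphill; once the spares were in, its tip matched home.
- The second spare met the floor about 2–3 mm higher by grip height than the first. That is inside the height limits and does not show in the last picture.
- I did not measure whether the bystanders moved. No move was aimed at them and no unexpected forces showed near them.

I viewed 12 pictures, the limit. One was wasted when my first move was refused for incomplete rows.

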